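Snap a new fan into an opened computer

ROBOT

A 6-joint arm with a two-finger parallel gripper is mounted at the origin on the work surface. World frame = base frame: x ahead of the robot, y to its left, z up, the work surface at z = 0. Lengths are in m, angles in rad, forces in N, time in s.
With the tool pointing down it reaches from about 0.375 to 0.925 m from the base axis. Payload 5.7 kg.
Tool frame: the origin (TCP) lies at the very end of the fingers, on their centre line; the grasp point (between the pads) lies robot.hold_point_z behind it (robot.hold_point_z is the distance from the TCP to the grasp point, in m); z points along the fingers, y is the direction in which the jaws open and shut (so a half turn about z gives the same grasp; the last joint's range is limited). The gripper opens to 88 mm and grips with 3 to 60 N. Pads are 20 mm wide; open, the fingers measure 115 mm over their backs; the gripper's body (75 mm by 178 mm) begins 61 mm behind the grasp point.
Start: joints at [1.124, 0.359, 1.51, -0, 1.272, -0.115], TCP at [0.195, 0.567, 0.223] pointing down, gripper open.
Joint ranges: [-2.97, 2.97], [-1.01, 2.36], [0.21, 2.38], [-0.96, 4.11], [0.2, 2.71], [-2.98, 2.98]. Speed limits (rad/s): [2.39, 2.39, 3.14, 3.14, 3.14, 3.14].

INTERFACE

Orientations are given as a rotation vector (axis times angle).
In Python, from workcell import observe, read_camera, calibration, robot gives the robot as it stands. The module is installed in compiled form; this text tells all that it offers.
- The arm moves only by the tool drive_tool, never from a script. Its argument "commands" is a list of rows, each an object with "translation": the shift along the tool's x, y, z in m, a list of three; "delta_rot": the turn, a rotation vector about the tool's x, y, z in degrees, a list of three; "grip": the finger opening in m, from 0 to 0.0878. In form: [{"translation": [tx, ty, tz], "delta_rot": [ax, ay, az], "grip": grip}, ...]. A call has 1 to 12 rows; each row is the pose to reach, as a shift and turn from the pose commanded when the call began, along the tool's axes at that moment; what a row does not reach only later rows make up. A row lasts 1/12 s, in which the tool goes at most 41.7 mm and 7.16 degrees, less where a joint would pass 70% of its speed; a pose out of reach is approached as far as the arm can. A call with a gripper value outside its range is refused whole. The fingers move at their own pace and stop on an object; the grip force is fixed at half the most. Time passes only in rows, so rows that repeat a pose let the fingers close. It gives the time, the measured TCP pose, the force and the opening at its end, in the units of the state.
- observe(): the state, without advancing time (a new reading comes with each control period).
- read_camera(name): name is "scene" or "side" or "wrist"; returns (picture, depth): 480x640x3 uint8, red, green, blue; 480x640 float32, m along the optical axis (not along the pixel's ray), 0 where there is no reading.
- calibration(name): a dict with "fx", "fy", "cx", "cy" (pixels), "dist" ([k1, k2, p1, p2, k3] as OpenCV has them; the pictures are not rectified), "view" (4x4, takes a point from world to camera coordinates); the wrist camera has in their place "T_tool_cam" (4x4, takes a point from camera to tool coordinates, whose origin is the TCP and whose axes are the flange's). Camera axes: x right, y down, z forward; pixel columns grow to the right and rows downward; lengths in m; the calibration is good to about 2 mm. A picture is of the moment at which its call begins: read the wrist's pose just before it. calibration takes no time and is no camera call.
- robot.hand_in(): hands the job in, once; it reports no verdict.
The state is a dict: "t": time; "joint_pos": joint angles; "qd": joint speeds; "joint_torque": joint torques, N m; "tcp_pos": TCP position; "eef_rot": TCP orientation; "ft_force": force on the tool from outside, world axes, zero at the start; "torque": the same for the moment, N m; "width": finger opening in m.
Only numpy, scipy, OpenCV 4.12 (cv2) and the standard library are available. Lean on these libraries where they do the work, as an engineer would, in place of code of your own. Each camera call takes 0.05 s, during which the arm holds its last target. There are 200 camera calls.

TASK

The computer on the desk is open for repair. Take the new black fan by its blue handle, slide it down into the leaning guides of the empty black fan bracket, its white strip to the white socket, and press it home without forcing it until both yellow spring clips have snapped back over its end catches. Let go of it, and leave the other things on the desk where they are.

Things in the scene. Friction and masses are not known exactly. Their poses are not given: they have to be found in the camera images.
- fan: The new fan module: square black frame 92 wide (x) x 25 thick (y) x 92 high (z), about 0.14 to 0.24 kg, standing upright and loose on the desk. Origin: centre of its underside; z up, x along its width, y along the fan's axis. Its lower corners are bevelled 5 mm. At the start its x axis points within 35 degrees of world -x.
- fan_grip (a point): Middle of the fan's blue handle, at z = 114 in the fan's frame. The handle is a solid bar 44 long (x), 14 thick (y), standing from the frame's top at z = 92 up to z = 126: grip it across its thickness.
- fan_catch (a point): The catch on the fan's +x end, at x = 51, z = 73 in the fan's frame; the -x end has its mirror image. A nub 16 wide (y) that sticks out 5 mm from the frame: flat top at z = 76, outer face z 70 to 76, below it a bevel running back to the frame at z = 61.
- fan_white (a point): Middle of the white connector strip, 9 wide and 4.5 proud, that runs up the fan's -y face: x = 28, y = -14.5, z = 46 in the fan's frame. A white block on top of the frame (x = 31, z 92 to 99) marks the same end.
- computer: Opened desktop computer, lying flat, fixed; its y axis points within 15 degrees of world -y. Origin: centre of the underside of its 330 (x) x 340 (y) tray. Front wall (+y) and rear wall (-y) 150 high; top, +x and -x sides open. Inside: power supply 91 high, x -161 to -83, y -165 to -15; cooler 54 high, y -112 to -38; memory 45 high, y below 0; card 74 high, x over 134, y below -27; drive 56 high, x 100 to 162, y 58 to 158.
- bracket (a point): Nominal middle of the black fan bracket's floor, at x 0, y 100, z 30 in the computer's frame. The real bracket is screwed down through slots and sits anywhere up to 8 mm from this point along the computer's x (not measured: see or feel it). It leans: its axis (call it z') points 30 degrees from vertical, the top towards the computer's rear (-y); the fan slides in down this axis.
- bracket_mouth (a point): Nominal mouth of the guides, 69 mm up the leaning axis z' from the bracket's floor. Channels at the two ends (along x) take the fan's upright edges: end walls 95 apart in x, up to z' = 58; lips 28 apart across, up to z' = 60, flaring to 42 at z' = 69. Open only at the top. Once home the fan's underside is on the floor, its x along the computer's x, its z along z'.
- bracket_socket (a point): Nominal place of the white socket, 20 x 12 x 14, low on the rear (-y) side of the bracket, 28 mm towards the computer's +x from its middle; the foot of the fan's white strip comes down against it. It shifts along x with the bracket.
- clip_plus (a joint): Yellow spring clip at the bracket's +x end: upright arm 14 wide, hinged 55.5 from the bracket's middle at z' = 30. Hooked head at z' 77 to 82, inner edge 47.5 from the middle; lead-in slopes out to 54 at z' = 93. Value: rad, 0 at rest, grows as the head is pushed outwards (0.02 a mm, about 1 N a mm). Both resist the fan with 8 to 20 N over its last 16 mm, then snap over the catches 1 to 2 mm before the floor.
- clip_minus (a joint): The same spring clip at the bracket's -x end, mirrored. A fan lowered off-centre spreads the clip on the side it is off to.
- old_fan: Bystander: the removed old fan, grey, 92 x 92 x 25, no handle, lying flat, loose. Origin: centre of its underside.
- disk: Bystander: external disk, black, 76 x 112 x 16, loose. Origin: centre of its underside.
- mouse: Bystander: black computer mouse, 108 x 60 x 30, loose. Origin: centre of its underside.
- screwdriver: Bystander: screwdriver with a red handle lying ahead of the robot on its right, loose.
- mug: Bystander: white mug, 95 high, at the left of the desk, loose. Origin: centre of its underside.

How it is judged:
At the end, for the whole second after the job is handed in: The fan rests released and still on the bracket's floor: its underside within about 3.5 mm of the floor's height and line, tilted 30 degrees (within 3.5), square to the computer (within 3.5 degrees), white strip at the socket's end, both clips sprung back (below 0.03 rad) (x of fan in the frame of computer between -0.012 and 0.012 m and y of fan in the frame of computer between 0.096 and 0.104 m and z of fan in the frame of computer between 0.0265 and 0.0335 m and angle between fan's own z axis and vertical between 0.46 and 0.585 rad and angle between the x axis of fan and the x axis of computer, either way round below 0.06 rad and x of fan_white in the frame of computer above 0.012 m and value of joint each of clip_plus, clip_minus below 0.03 rad and linear speed of fan below 0.02 m/s); the robot touches nothing.
It fails at once if the fan is forced: more than 70 N between it and the computer (contact force between fan and computer above 70 N).
It fails at once if another thing on the desk is moved by more than 3 cm (distance of any of old_fan, disk, mouse, screwdriver, mug from where it was at the start of the episode above 0.03 m).
It also fails if it takes over 59 s, if anything falls off the work surface, if the arm or the gripper's body presses on something with over 40 N, if the wrist force passes 120 N, or if a joint passes its speed limit or range.

## Working session

There is one attempt and no reset: what is moved stays moved. The work goes in short steps, Python scripts to look and compute and a tool call to move; the robot and the scene stay as the last step left them, time stands still between calls to the robot, and variables do not carry over. Pictures are saved under pics/ and viewed, about 8 in all and at most 12, crops included, and the job is handed in when it is done.

Besides the shell and the picture viewer there is one more tool, called after "Emit:" by a JSON object that holds its "name" and its "arguments". drive_tool: Moves the arm, as the interface text tells. Its arguments: {"type":"object","properties":{"commands":{"type":"array"}},"required":["commands"]}

```bash
mkdir -p pics
cat > h.py <<'E'
import numpy as np, cv2
from scipy.spatial.transform import Rotation as R
from workcell import observe, read_camera, calibration, robot
def cam(name):
    s=observe(); im,d=read_camera(name); c=calibration(name)
    if name=='wrist':
        T=np.eye(4);T[:3,:3]=R.from_rotvec(s['eef_rot']).as_matrix();T[:3,3]=s['tcp_pos']
        W=T@np.array(c['T_tool_cam'])
    else: W=np.linalg.inv(np.array(c['view']))
    K=np.array([[c['fx'],0,c['cx']],[0,c['fy'],c['cy']],[0,0,1.]])
    v,u=np.mgrid[:480,:640]
    p=cv2.undistortPoints(np.stack([u,v],-1).reshape(-1,1,2).astype(np.float64),K,np.array(c['dist'],float)).reshape(480,640,2)
    P=np.dstack([p[...,0]*d,p[...,1]*d,d])@W[:3,:3].T+W[:3,3]
    P[d==0]=np.nan
    return im,d,P,W,K,np.array(c['dist'],float)
def save(n,im): cv2.imwrite('pics/'+n+'.png',im[...,::-1])
E
python3 - <<'E'
from h import *
print(observe(),robot.hold_point_z)
for n in ['scene','side','wrist']:
    im,d,P,W,K,D=cam(n); save(n+'0',im); np.savez(''+n+'0.npz',im=im,P=P,W=W,K=K,D=D); print(n,W.round(3).tolist(),K[0,0])
E
```

```text
{'t': 0.0, 'joint_pos': array([ 1.12391565e+00,  3.59500113e-01,  1.51143417e+00, -2.21395689e-05,
        1.27250035e+00, -1.15110647e-01]), 'qd': array([-0.00216153, -0.00159568, -0.00038594,  0.00043194,  0.00070046,
       -0.0006229 ]), 'joint_torque': array([ 1.51479642e-03, -5.15350449e+01, -2.70740587e+01,  6.78834342e-02,
        3.41486104e-02, -4.94181643e-05]), 'tcp_pos': array([0.19514812, 0.56664072, 0.22181185]), 'eef_rot': array([-5.18664997e-01, -3.09798349e+00,  2.78868032e-03]), 'ft_force': array([ 0.21552639, -0.49818633,  0.09842792]), 'torque': array([ 0.03755125, -0.02294726,  0.00069386]), 'width': 0.08756155250420017} 0.0187
scene [[-0.351, 0.654, -0.67, 1.186], [0.936, 0.254, -0.242, 0.33], [0.012, -0.713, -0.701, 0.757], [0.0, 0.0, 0.0, 1.0]] 441.99883099894777
side [[0.768, -0.498, 0.404, -0.034], [-0.641, -0.59, 0.491, -0.588], [-0.006, -0.636, -0.772, 1.192], [0.0, 0.0, 0.0, 1.0]] 501.2713460223195
wrist [[0.326, 0.914, 0.24, 0.131], [0.945, -0.315, -0.085, 0.59], [-0.002, 0.254, -0.967, 0.383], [0.0, 0.0, 0.0, 1.0]] 351.01616554885794
```

View pics/scene0.png

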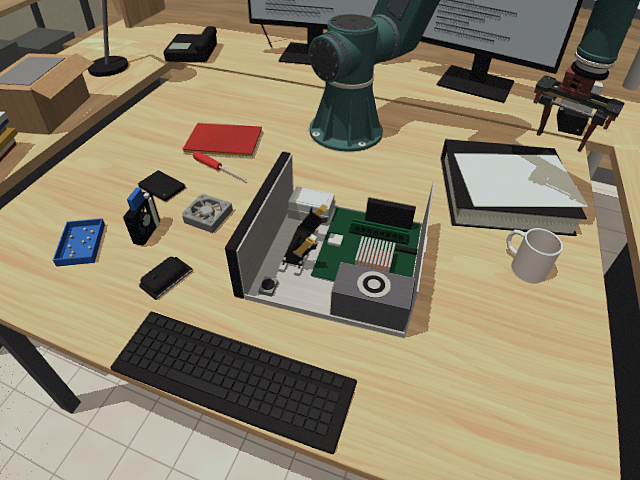

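View pics/side0.png

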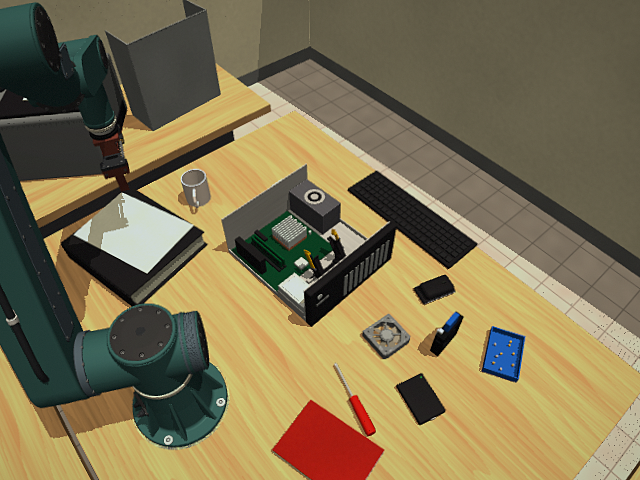

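The scene view shows the fan at about (140,215), the computer at (320,255), and bracket clips at (315,212) and (300,247). The side view has the fan at (447,333). I'll measure coarsely first, then look with the wrist camera.

Run:
```python
from h import *
for n in ['scene','side']:
    z=np.load(n+'0.npz'); im=z['im'];P=z['P']
    hsv=cv2.cvtColor(im,cv2.COLOR_RGB2HSV); h,s,v=[hsv[...,i] for i in range(3)]
    blue=(h>100)&(h<130)&(s>120)&(P[...,2]>.07)
    q=P[blue]; print(n,'blue',len(q),np.nanmean(q,0).round(4),np.nanmin(q,0).round(3),np.nanmax(q,0).round(3))
    t=q[q[:,2]>.12]
    print(' top',len(t),np.median(t,0).round(4)); 
    if len(t)>10:
        e=cv2.minAreaRect((t[:,:2]*1000).astype(np.float32)); print(e)
    yel=(h>15)&(h<32)&(s>150)&(P[...,2]>.05)&(P[...,2]<.2)
    q=P[yel]; q=q[(abs(q[:,1])<.5)]; print('yellow',len(q))
    k=cv2.connectedComponentsWithStats(yel.astype(np.uint8))
    for i in range(1,k[0]):
        if k[2][i,4]>8: print(k[2][i],np.nanmedian(P[k[1]==i],0).round(4))
    # wall tops, z 0.14-0.156
    m=(P[...,2]>.144)&(P[...,2]<.156)&(P[...,0]>.2)&(P[...,0]<1.)&(abs(P[...,1])<.4)
    k=cv2.connectedComponentsWithStats(m.astype(np.uint8))
    for i in range(1,k[0]):
        if k[2][i,4]>60:
            q=P[k[1]==i]; print('wall',k[2][i],cv2.minAreaRect((q[:,:2]*1000).astype(np.float32)),np.median(q[:,2]))
```

```text
scene blue 678 [ 0.2135 -0.0589  0.1577] [-0.532 -1.052  0.07 ] [0.714 0.655 0.428]
 top 382 [0.1882 0.2469 0.1412]
((-75.59474182128906, -49.8023681640625), (1336.4505615234375, 1521.208740234375), 35.507659912109375)
yellow 220
[  0 128  17  21 176] [ 0.4705 -0.9344  0.0607]
[315 205  12  12  69] [0.4861 0.09   0.0952]
[296 237  17  18 131] [0.5953 0.0928 0.0828]
wall [ 225  151   68  103 1453] ((545.8727416992188, -21.966617584228516), (336.058837890625, 28.688730239868164), 4.292984962463379) 0.153563901086878
wall [416 180  19 114 231] ((518.4422607421875, 325.6184997558594), (329.3388366699219, 5.367197036743164), 4.707396030426025) 0.14972448510249414
side blue 283 [ 0.4647 -0.0871  0.1814] [-0.169 -0.332  0.07 ] [0.704 1.076 0.842]
 top 159 [ 0.596  -0.055   0.1322]
((131.65243530273438, 258.57989501953125), (738.04150390625, 1489.0001220703125), 28.434049606323242)
yellow 119
[332 229   7  11  38] [0.5914 0.0965 0.1008]
[304 249  11  19  73] [0.4836 0.0833 0.0865]
wall [221 163  86  58 232] ((515.9034423828125, 323.2884216308594), (328.75701904296875, 11.485525131225586), 5.216845512390137) 0.14835147994714704
wall [304 221  93  78 987] ((544.3064575195312, -24.04541778564453), (336.11688232421875, 31.36170768737793), 4.468973636627197) 0.15278953294356357
```

Run:
```python
from h import *
for n in ['scene','side']:
    z=np.load(n+'0.npz'); im=z['im'];P=z['P']
    hsv=cv2.cvtColor(im,cv2.COLOR_RGB2HSV); h,s,v=[hsv[...,i] for i in range(3)]
    blue=(h>100)&(h<130)&(s>120)&(P[...,2]>.085)&(P[...,2]<.14)&(P[...,0]>.3)&(P[...,0]<.9)&(abs(P[...,1])<.5)
    q=P[blue]; print(n,len(q),q.min(0).round(3),q.max(0).round(3),np.median(q,0).round(3),cv2.minAreaRect((q[:,:2]*1000).astype(np.float32)))
    m=(P[...,2]>.02)&(P[...,2]<.14)&(np.hypot(P[...,0]-np.median(q[:,0]),P[...,1]-np.median(q[:,1]))<.08)
    q=P[m]; print(len(q),cv2.minAreaRect((q[:,:2]*1000).astype(np.float32)))
print(np.array(calibration('wrist')['T_tool_cam']).round(3).tolist())
```

```text
scene 284 [ 0.502 -0.325  0.085] [0.714 0.071 0.133] [ 0.625 -0.306  0.113] ((635.0328369140625, -112.96824645996094), (191.26806640625, 410.8940734863281), 10.992714881896973)
1200 ((619.5669555664062, -308.56964111328125), (99.80071258544922, 33.11834716796875), 6.659438133239746)
side 185 [ 0.378 -0.328  0.085] [0.704 0.275 0.138] [ 0.615 -0.314  0.115] ((542.6683959960938, -38.98638916015625), (323.4668273925781, 589.0803833007812), 8.982977867126465)
555 ((614.6375732421875, -310.154541015625), (99.05348205566406, 30.82566261291504), 8.491534233093262)
[[-0.001, -0.967, -0.255, 0.069], [1.0, -0.001, -0.001, 0.0], [0.001, -0.255, 0.967, -0.161], [0.0, 0.0, 0.0, 1.0]]
```

```bash
cat >> h.py <<'E'
def rel(p,Rt):
    "print tool-frame translation (m) and rotvec (deg) from the present pose to TCP p, orientation matrix Rt"
    s=observe(); R0=R.from_rotvec(s['eef_rot']).as_matrix()
    print('t',round(s['t'],2),'trans',(R0.T@(np.array(p)-s['tcp_pos'])).round(4).tolist(),'rot',np.degrees(R.from_matrix(R0.T@Rt).as_rotvec()).round(2).tolist(),'F',s['ft_force'].round(1),'w',round(s['width'],4))
def toolR(yaw,tilt=0):
    "tool for an object of yaw (deg: x axis = (-cos,-sin)), tilt deg leaning its z to -y; tool x=obj x, y=-obj y, z=-obj z"
    a=np.radians(yaw); O=np.array([[-np.cos(a),np.sin(a),0],[-np.sin(a),-np.cos(a),0],[0,0,1]])
    O=O@R.from_euler('x',tilt,degrees=True).as_matrix()
    return O@np.diag([1,-1,-1])
E
python3 - <<'E'
from h import *
print(toolR(0,30)); rel([.54,.13,.31],toolR(4.5))
E
```

```text
[[-1.         0.         0.       ]
 [ 0.         0.8660254 -0.5      ]
 [ 0.        -0.5       -0.8660254]]
t 0.15 trans [-0.4682, -0.3008, -0.0876] rot [-0.08, -0.02, -23.51] F [-0.2  0.2 -0.7] w 0.0879
```

Emit:
{"name": "drive_tool", "arguments": {"commands": [{"translation":[-0.1,-0.06,-0.087],"delta_rot":[0,0,-7],"grip":0.085},{"translation":[-0.1,-0.06,-0.087],"delta_rot":[0,0,-7],"grip":0.085},{"translation":[-0.1,-0.06,-0.087],"delta_rot":[0,0,-7],"grip":0.085},{"translation":[-0.468,-0.301,-0.087],"delta_rot":[0,0,-23.5],"grip":0.085},{"translation":[-0.468,-0.301,-0.087],"delta_rot":[0,0,-23.5],"grip":0.085},{"translation":[-0.468,-0.301,-0.087],"delta_rot":[0,0,-23.5],"grip":0.085},{"translation":[-0.468,-0.301,-0.087],"delta_rot":[0,0,-23.5],"grip":0.085},{"translation":[-0.468,-0.301,-0.087],"delta_rot":[0,0,-23.5],"grip":0.085},{"translation":[-0.468,-0.301,-0.087],"delta_rot":[0,0,-23.5],"grip":0.085},{"translation":[-0.468,-0.301,-0.087],"delta_rot":[0,0,-23.5],"grip":0.085},{"translation":[-0.468,-0.301,-0.087],"delta_rot":[0,0,-23.5],"grip":0.085},{"translation":[-0.468,-0.301,-0.087],"delta_rot":[0,0,-23.5],"grip":0.085}]}}

```text
t: 1.15
tcp_pos: [0.4862, 0.1983, 0.3072]
eef_rot: [0.123, -3.139, 0.0]
ft_force: [0.8, 0.6, 0.0]
width: 0.0853
```

Run:
```python
from h import *
rel([.54,.13,.31],toolR(4.5))
```

```text
t 1.15 trans [-0.0483, -0.0723, -0.0028] rot [0.0, -0.01, -0.01] F [0.8 0.6 0. ] w 0.0853
```

Emit:
{"name": "drive_tool", "arguments": {"commands": [{"translation":[-0.048,-0.072,-0.003],"delta_rot":[0,0,0],"grip":0.085},{"translation":[-0.048,-0.072,-0.003],"delta_rot":[0,0,0],"grip":0.085},{"translation":[-0.048,-0.072,-0.003],"delta_rot":[0,0,0],"grip":0.085},{"translation":[-0.048,-0.072,-0.003],"delta_rot":[0,0,0],"grip":0.085},{"translation":[-0.048,-0.072,-0.003],"delta_rot":[0,0,0],"grip":0.085},{"translation":[-0.048,-0.072,-0.003],"delta_rot":[0,0,0],"grip":0.085}]}}

```text
t: 1.65
tcp_pos: [0.5379, 0.1332, 0.31]
eef_rot: [0.124, -3.138, -0.001]
ft_force: [-0.8, 0.5, -0.7]
width: 0.0849
```

Run:
```python
from h import *
n='wrist'; im,d,P,W,K,D=cam(n); save('w1',im); np.savez('w1.npz',im=im,P=P,W=W,K=K,D=D); rel([.54,.13,.31],toolR(4.5))
```

```text
t 1.7 trans [-0.0018, -0.0036, 0.0001] rot [0.02, -0.05, 0.08] F [ 0.6  0.  -0.5] w 0.0852
```

View pics/w1.png

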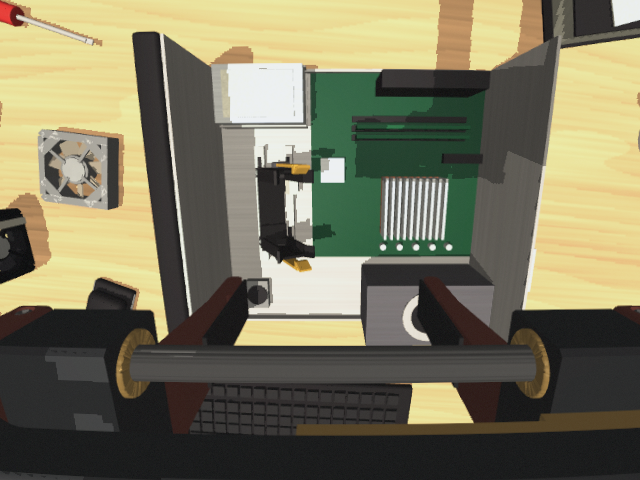

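The wrist view shows the whole computer: the clips at (292,169) and (297,264), and the socket side at (332,170). I'll fit its frame now.

```bash
python3 - <<'E'
from h import *
z=np.load('w1.npz'); im=z['im'];P=z['P']
a=np.radians(4.5); O=np.array([[-np.cos(a),np.sin(a)],[-np.sin(a),-np.cos(a)]])
Q=P.copy(); Q[...,:2]=(P[...,:2]-[.531,.151])@O   # computer approx frame
def fit(m,name):
    q=Q[m]; q=q[np.isfinite(q).all(1)]
    c=np.polyfit(q[:,0],q[:,1],1)
    for _ in range(3):
        r=q[:,1]-np.polyval(c,q[:,0]); q=q[abs(r-np.median(r))<.003]; c=np.polyfit(q[:,0],q[:,1],1)
    print(name,len(q),'slope deg',np.degrees(np.arctan(c[0])).round(2),'y0',c[1].round(4))
x,y,zz=[Q[...,i] for i in range(3)]
w=(zz>.06)&(zz<.135)&(abs(x)<.14)
fit(w&(y>.13)&(y<.175),'front inner'); fit(w&(y<-.14)&(y>-.175),'rear inner')
for nm,m in [('front top',(zz>.145)&(zz<.157)&(y>.1)&(y<.24)),('rear top',(zz>.145)&(zz<.157)&(y<-.1)&(y>-.2))]:
    q=Q[m]; print(nm,len(q),np.percentile(q,[0,1,50,99,100],0).round(4).tolist())
    fit(m,nm)
hsv=cv2.cvtColor(im,cv2.COLOR_RGB2HSV); h,s,v=[hsv[...,i] for i in range(3)]
yel=(h>12)&(h<32)&(s>140)&(zz>.06)&(zz<.14)&(abs(x)<.1)&(abs(y-.06)<.05)
n,l,st,_=cv2.connectedComponentsWithStats(yel.astype(np.uint8))
for i in range(1,n):
    if st[i,4]>15:
        q=Q[l==i]; print('clip',st[i],np.percentile(q,[2,25,50,75,98],0).round(4).tolist())
# front wall/ tray extents
tr=(abs(zz-.003)<.006)&(abs(y)<.14)&(abs(x)<.2)
g=Q[(zz>.005)&(zz<.1)&(abs(y)<.16)&(abs(x)<.2)]; print('x extent',np.percentile(g[:,0],[0,.5,99.5,100]).round(4))
E
python3 - <<'E'
import cv2
im=cv2.imread('pics/w1.png')[130:300,200:400]
cv2.imwrite('pics/w1c.png',cv2.resize(im,None,fx=3.5,fy=3.5,interpolation=cv2.INTER_CUBIC)[:600])
E
```

```text
front inner 6006 slope deg 0.12 y0 0.1608
rear inner 7476 slope deg -0.05 y0 -0.173
front top 9023 [[-0.1121, 0.1595, 0.145], [-0.0996, 0.1606, 0.1457], [0.0492, 0.172, 0.1529], [0.1618, 0.1865, 0.1549], [0.1648, 0.1879, 0.1562]]
front top 1873 slope deg -0.2 y0 0.1721
rear top 1649 [[-0.089, -0.1792, 0.145], [-0.0843, -0.1781, 0.1451], [0.0458, -0.1737, 0.1486], [0.1616, -0.1719, 0.1507], [0.164, -0.1714, 0.1515]]
rear top 1558 slope deg 0.12 y0 -0.174
clip [276 164  34  11 214] [[0.0433, 0.0435, 0.0648], [0.0471, 0.0499, 0.0937], [0.0497, 0.0558, 0.1036], [0.0514, 0.0615, 0.1073], [0.0527, 0.0797, 0.1123]]
clip [283 258  29  14 217] [[-0.06, 0.044, 0.0728], [-0.0576, 0.0498, 0.0922], [-0.0567, 0.0552, 0.103], [-0.054, 0.064, 0.1069], [-0.051, 0.0743, 0.1118]]
x extent [-0.1668 -0.1637  0.1606  0.1634]
```

View pics/w1c.png

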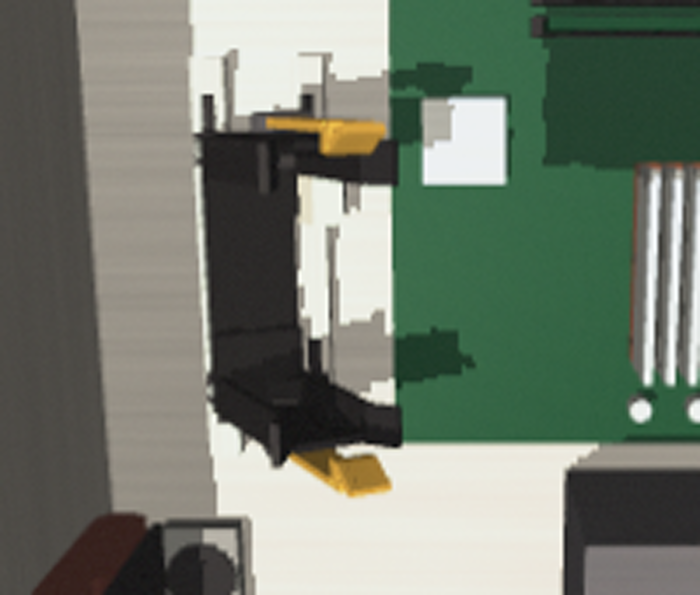

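The zoomed view confirms the bracket's open side faces the rear, with the clips at (345,132) and (350,475). The bracket floor comes out at about (0.542, 0.058, 0.030), yaw 4.5°. Next I'll view the fan from above.

Run:
```python
from h import *
rel([.617,-.309,.31],toolR(7.5))
```

```text
t 1.7 trans [-0.0435, -0.4473, -0.0001] rot [0.02, -0.05, -2.92] F [ 0.6  0.  -0.5] w 0.0852
```

Emit:
{"name": "drive_tool", "arguments": {"commands": [{"translation":[-0.042,-0.444,0],"delta_rot":[0,0,-3],"grip":0.085},{"translation":[-0.042,-0.444,0],"delta_rot":[0,0,-3],"grip":0.085},{"translation":[-0.042,-0.444,0],"delta_rot":[0,0,-3],"grip":0.085},{"translation":[-0.042,-0.444,0],"delta_rot":[0,0,-3],"grip":0.085},{"translation":[-0.042,-0.444,0],"delta_rot":[0,0,-3],"grip":0.085},{"translation":[-0.042,-0.444,0],"delta_rot":[0,0,-3],"grip":0.085},{"translation":[-0.042,-0.444,0],"delta_rot":[0,0,-3],"grip":0.085},{"translation":[-0.042,-0.444,0],"delta_rot":[0,0,-3],"grip":0.085},{"translation":[-0.042,-0.444,0],"delta_rot":[0,0,-3],"grip":0.085},{"translation":[-0.042,-0.444,0],"delta_rot":[0,0,-3],"grip":0.085},{"translation":[-0.042,-0.444,0],"delta_rot":[0,0,-3],"grip":0.085},{"translation":[-0.042,-0.444,0],"delta_rot":[0,0,-3],"grip":0.085}]}}

```text
t: 2.7
tcp_pos: [0.6163, -0.3115, 0.3095]
eef_rot: [0.202, -3.135, 0.004]
ft_force: [-0.6, 0.0, -1.1]
width: 0.0849
```

Emit:
{"name": "drive_tool", "arguments": {"commands": [{"translation":[0,0,0],"delta_rot":[0,0,0],"grip":0.085},{"translation":[0,0,0],"delta_rot":[0,0,0],"grip":0.085},{"translation":[0,0,0],"delta_rot":[0,0,0],"grip":0.085}]}}

```text
t: 2.95
tcp_pos: [0.6158, -0.3048, 0.3105]
eef_rot: [0.209, -3.134, -0.001]
ft_force: [-0.3, 0.6, -0.3]
width: 0.0847
```

Run:
```python
from h import *
n='wrist'; im,d,P,W,K,D=cam(n); save('w2',im); np.savez('w2.npz',im=im,P=P,W=W,K=K,D=D); rel([.617,-.309,.31],toolR(7.5))
hsv=cv2.cvtColor(im,cv2.COLOR_RGB2HSV); h,s,v=[hsv[...,i] for i in range(3)]
b=(h>100)&(h<130)&(s>120)&(P[...,2]>.119)&(P[...,2]<.135)&(P[...,1]<-.2)
n,l,st,_=cv2.connectedComponentsWithStats(b.astype(np.uint8)); i=1+np.argmax(st[1:,4]); q=P[l==i]
print('handle top',st[i],np.median(q,0),cv2.minAreaRect((q[:,:2]*1000).astype(np.float32)))
c=np.median(q[:,:2],0)
m=(P[...,2]>.086)&(P[...,2]<.098)&(np.hypot(*(P[...,:2]-c).transpose(2,0,1))<.07)
q=P[m]; print('frame top',len(q),np.median(q,0),cv2.minAreaRect((q[:,:2]*1000).astype(np.float32)))
```

```text
t 3.0 trans [-0.0007, -0.0042, 0.0006] rot [0.02, 0.0, 0.12] F [-0.1 -0.1 -0.5] w 0.0849
handle top [319 203  15  44 567] [ 0.61702583 -0.31135044  0.12508494] ((617.8129272460938, -311.0492858886719), (43.8607177734375, 13.934126853942871), 7.962470531463623)
frame top 1225 [ 0.60773488 -0.31191516  0.09127395] ((618.2256469726562, -309.2237548828125), (91.08094024658203, 29.353052139282227), 6.954319000244141)
```

View pics/w2.png

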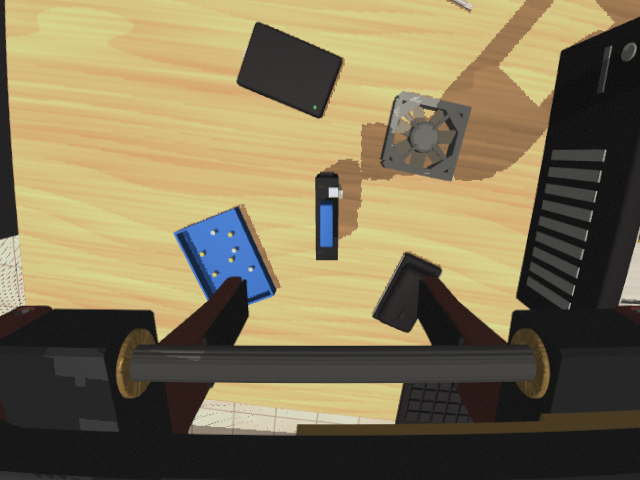

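The view shows the blue handle at (326,226) and the white block at (333,192) on the robot-side end, facing the computer. That's the orientation I need, so no flip. Next is descending onto the handle.

Run:
```python
from h import *
rel([.6176,-.3111,.097],toolR(7.7))
```

```text
t 3.0 trans [-0.001, -0.0065, 0.2136] rot [0.02, 0.0, -0.08] F [-0.1 -0.1 -0.5] w 0.0849
```

Emit:
{"name": "drive_tool", "arguments": {"commands": [{"translation":[-0.001,-0.006,0.04],"delta_rot":[0,0,0],"grip":0.05},{"translation":[-0.001,-0.006,0.08],"delta_rot":[0,0,0],"grip":0.05},{"translation":[-0.001,-0.006,0.12],"delta_rot":[0,0,0],"grip":0.05},{"translation":[-0.001,-0.006,0.15],"delta_rot":[0,0,0],"grip":0.05},{"translation":[-0.001,-0.006,0.16],"delta_rot":[0,0,0],"grip":0.05},{"translation":[-0.001,-0.006,0.16],"delta_rot":[0,0,0],"grip":0.05},{"translation":[-0.001,-0.006,0.16],"delta_rot":[0,0,0],"grip":0.05},{"translation":[-0.001,-0.006,0.16],"delta_rot":[0,0,0],"grip":0.05}]}}

```text
t: 3.67
tcp_pos: [0.6192, -0.3135, 0.1532]
eef_rot: [-0.206, 3.131, -0.004]
ft_force: [0.2, 0.1, 0.8]
width: 0.0502
```

Run:
```python
from h import *
rel([.6176,-.3111,.097],toolR(7.7))
```

```text
t 3.67 trans [0.0015, 0.0028, 0.0562] rot [-0.17, 0.19, -0.17] F [0.2 0.1 0.8] w 0.0502
```

Emit:
{"name": "drive_tool", "arguments": {"commands": [{"translation":[0.001,0.002,0.03],"delta_rot":[0,0,0],"grip":0.05},{"translation":[0.001,0.002,0.05],"delta_rot":[0,0,0],"grip":0.05},{"translation":[0.001,0.002,0.056],"delta_rot":[0,0,0],"grip":0.05},{"translation":[0.001,0.002,0.056],"delta_rot":[0,0,0],"grip":0.05},{"translation":[0.001,0.002,0.056],"delta_rot":[0,0,0],"grip":0.05},{"translation":[0.001,0.002,0.056],"delta_rot":[0,0,0],"grip":0.05},{"translation":[0.001,0.002,0.056],"delta_rot":[0,0,0],"grip":0.05}]}}

```text
t: 4.25
tcp_pos: [0.6174, -0.312, 0.0963]
eef_rot: [-0.205, 3.132, -0.003]
ft_force: [0.6, 0.2, 0.5]
width: 0.0495
```

Run:
```python
from h import *
rel([.6176,-.3111,.097],toolR(7.7))
```

```text
t 4.25 trans [-0.0003, 0.0008, -0.0007] rot [-0.13, 0.14, -0.21] F [0.6 0.2 0.5] w 0.0495
```

Good. Closing, then lifting straight up by 20 mm at first.

Emit:
{"name": "drive_tool", "arguments": {"commands": [{"translation":[0,0,0],"delta_rot":[0,0,0],"grip":0.005},{"translation":[0,0,0],"delta_rot":[0,0,0],"grip":0.005},{"translation":[0,0,0],"delta_rot":[0,0,0],"grip":0.005},{"translation":[0,0,0],"delta_rot":[0,0,0],"grip":0.005},{"translation":[0,0,0],"delta_rot":[0,0,0],"grip":0.005},{"translation":[0,0,0],"delta_rot":[0,0,0],"grip":0.005},{"translation":[0,0,0],"delta_rot":[0,0,0],"grip":0.005},{"translation":[0,0,0],"delta_rot":[0,0,0],"grip":0.005},{"translation":[0,0,-0.01],"delta_rot":[0,0,0],"grip":0.005},{"translation":[0,0,-0.02],"delta_rot":[0,0,0],"grip":0.005},{"translation":[0,0,-0.02],"delta_rot":[0,0,0],"grip":0.005}]}}

```text
t: 5.17
tcp_pos: [0.6176, -0.312, 0.117]
eef_rot: [-0.205, 3.132, -0.004]
ft_force: [0.4, -0.3, -1.1]
width: 0.0137
```

Run:
```python
from h import *
print(observe()['tcp_pos'])
z=np.array([0,.5,.8660]) 
# bracket
yaw=4.5; Rt=toolR(yaw,30); F=np.array([.542,.0576,.030]); zp=-Rt[:,2]
for h in (110,0): print(h,(F+zp*(.0957+h/1000+.001)).round(4)) # tcp 96.x above underside
rel([.60,-.30,.36],toolR(4.5,0))
```

```text
[ 0.61756134 -0.31204132  0.11699363]
110 [0.5339 0.1606 0.209 ]
0 [0.5382 0.1058 0.1137]
t 5.17 trans [0.0152, 0.0136, -0.2431] rot [-0.14, 0.16, 2.99] F [ 0.4 -0.3 -1.1] w 0.0137
```

Emit:
{"name": "drive_tool", "arguments": {"commands": [{"translation":[0,0,-0.03],"delta_rot":[0,0,0],"grip":0.005},{"translation":[0,0,-0.06],"delta_rot":[0,0,0],"grip":0.005},{"translation":[0,0,-0.09],"delta_rot":[0,0,0],"grip":0.005},{"translation":[0,0,-0.12],"delta_rot":[0,0,0],"grip":0.005},{"translation":[0,0,-0.15],"delta_rot":[0,0,0],"grip":0.005},{"translation":[0,0,-0.18],"delta_rot":[0,0,0],"grip":0.005},{"translation":[0,0,-0.21],"delta_rot":[0,0,1.5],"grip":0.005},{"translation":[0,0,-0.23],"delta_rot":[0,0,3],"grip":0.005},{"translation":[0,0,-0.24],"delta_rot":[0,0,3],"grip":0.005},{"translation":[0,0,-0.24],"delta_rot":[0,0,3],"grip":0.005}]}}

```text
t: 6.0
tcp_pos: [0.6172, -0.3118, 0.3576]
eef_rot: [-0.124, 3.135, -0.005]
ft_force: [0.5, -0.2, -2.3]
width: 0.014
```

Run:
```python
from h import *
Rt=toolR(4.5,30); F=np.array([.542,.0576,.030]); zp=-Rt[:,2]
p=F+zp*(.0967+.13); print(p)
rel([p[0],p[1],.36],toolR(4.5)); rel(p,Rt)
```

```text
[0.53310666 0.17060058 0.22632796]
t 6.0 trans [0.0457, 0.4875, -0.0043] rot [-0.2, 0.25, 0.04] F [ 0.5 -0.2 -2.3] w 0.014
t 6.0 trans [0.0463, 0.488, 0.1294] rot [29.8, 0.25, -0.03] F [ 0.5 -0.2 -2.3] w 0.014
```

Emit:
{"name": "drive_tool", "arguments": {"commands": [{"translation":[0.003,0.03,0],"delta_rot":[0,0,0],"grip":0.005},{"translation":[0.006,0.065,0],"delta_rot":[0,0,0],"grip":0.005},{"translation":[0.01,0.105,0],"delta_rot":[0,0,0],"grip":0.005},{"translation":[0.014,0.145,0],"delta_rot":[0,0,0],"grip":0.005},{"translation":[0.018,0.185,0],"delta_rot":[0,0,0],"grip":0.005},{"translation":[0.022,0.225,0],"delta_rot":[0,0,0],"grip":0.005},{"translation":[0.026,0.265,0],"delta_rot":[0,0,0],"grip":0.005},{"translation":[0.03,0.305,0],"delta_rot":[0,0,0],"grip":0.005},{"translation":[0.034,0.345,0],"delta_rot":[0,0,0],"grip":0.005},{"translation":[0.038,0.385,0],"delta_rot":[0,0,0],"grip":0.005},{"translation":[0.042,0.42,0],"delta_rot":[0,0,0],"grip":0.005},{"translation":[0.046,0.45,0],"delta_rot":[0,0,0],"grip":0.005}]}}

```text
t: 7.0
tcp_pos: [0.5332, 0.1362, 0.3522]
eef_rot: [0.126, -3.136, -0.0]
ft_force: [0.7, -0.4, -1.7]
width: 0.0138
```

Emit:
{"name": "drive_tool", "arguments": {"commands": [{"translation":[0,0.015,0.0],"delta_rot":[4,0,0],"grip":0.005},{"translation":[0,0.03,0.0],"delta_rot":[8,0,0],"grip":0.005},{"translation":[0,0.037,0.005],"delta_rot":[13,0,0],"grip":0.005},{"translation":[0,0.037,0.02],"delta_rot":[18,0,0],"grip":0.005},{"translation":[0,0.037,0.04],"delta_rot":[23,0,0],"grip":0.005},{"translation":[0,0.037,0.06],"delta_rot":[27,0,0],"grip":0.005},{"translation":[0,0.037,0.08],"delta_rot":[29,0,0],"grip":0.005},{"translation":[0,0.037,0.1],"delta_rot":[30,0,0],"grip":0.005},{"translation":[0,0.037,0.115],"delta_rot":[30,0,0],"grip":0.005},{"translation":[0,0.037,0.12],"delta_rot":[30,0,0],"grip":0.005},{"translation":[0,0.037,0.12],"delta_rot":[30,0,0],"grip":0.005},{"translation":[0,0.037,0.12],"delta_rot":[30,0,0],"grip":0.005}]}}

```text
t: 8.0
tcp_pos: [0.532, 0.1704, 0.234]
eef_rot: [-0.119, 3.014, -0.808]
ft_force: [-0.5, -0.0, -1.1]
width: 0.0138
```

Run:
```python
from h import *
Rt=toolR(4.5,30); F=np.array([.542,.0576,.030]); zp=-Rt[:,2]
p=F+zp*(.0967+.13)
rel(p,Rt)
for n in ['wrist','scene','side']:
    im,d,P,W,K,D=cam(n); save(n+'3',im); np.savez(n+'3.npz',im=im,P=P,W=W,K=K,D=D)
rel(p,Rt)
```

```text
t 8.0 trans [-0.0011, 0.0039, 0.0066] rot [-0.03, -0.06, 0.04] F [-0.5 -0.  -1.1] w 0.0138
t 8.15 trans [-0.0002, 0.0044, 0.008] rot [0.05, 0.08, -0.08] F [ 0.3 -0.  -2.1] w 0.0141
```

View pics/wrist3.png

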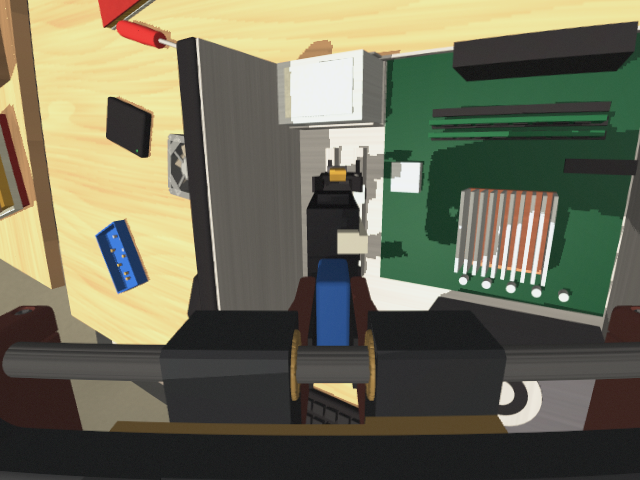

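The fan is held straight above the bracket. The plus clip is at (338,174) and the fan's +x end at (332,215), roughly in line. I'll measure the relative offsets in bracket axes.

```bash
cat > m.py <<'E'
from h import *
Rt=toolR(4.5,30); F=np.array([.542,.0576,.030]); B=Rt@np.diag([1,-1,-1])
def meas(n):
    z=np.load(n+'.npz'); im=z['im']; b=(z['P']-F)@B*1000
    hsv=cv2.cvtColor(im,cv2.COLOR_RGB2HSV); h,s,v=[hsv[...,i] for i in range(3)]
    x,y,zz=[b[...,i] for i in range(3)]
    yel=(h>12)&(h<32)&(s>140)&(abs(x)<70)&(abs(y)<40)&(zz>40)&(zz<110)
    k=cv2.connectedComponentsWithStats(yel.astype(np.uint8))
    for i in range(1,k[0]):
        if k[2][i,4]>15: print(n,'clip',k[2][i],np.percentile(b[k[1]==i],[3,25,50,75,97],0).round(1).tolist())
    bl=(h>100)&(h<130)&(s>120)&(abs(x)<50)&(abs(y)<40)&(zz>100)&(zz<300)
    print(n,'blue',bl.sum(),np.percentile(b[bl],[2,50,98],0).round(1).tolist())
    return im,b,hsv
E
python3 - <<'E'
from m import *
for n in ['wrist3','scene3','side3']:
    im,b,hsv=meas(n); x,y,zz=[b[...,i] for i in range(3)]
    m=(abs(x)<60)&(abs(y)<25)&(zz>125)&(zz<232)
    q=b[m]; print('fan',len(q),np.percentile(q,[1,10,50,90,99],0).round(1).tolist())
    if n=='wrist3':
        for lo in range(20,58,4):
            t=q[(q[:,0]>lo)&(q[:,0]<lo+4)&(q[:,2]>215)]; 
            if len(t): print(lo,len(t),np.percentile(t[:,1],[2,50,98]).round(1),np.median(t[:,2]).round(1))
        # white block
        wh=m&(hsv[...,1]<60)&(hsv[...,2]>150); print('white',wh.sum(),np.percentile(b[wh],[2,50,98],0).round(1).tolist())
    else:
        # end face / bottom
        for lo in range(125,232,12):
            t=q[(q[:,2]>lo)&(q[:,2]<lo+12)]
            if len(t): print(lo,len(t),np.percentile(t[:,0],[1,50,99]).round(1),np.percentile(t[:,1],[1,50,99]).round(1))
E
```

```text
wrist3 clip [329 168  17  12 180] [[48.5, -6.9, 64.3], [50.5, -3.7, 84.8], [53.3, -0.2, 89.6], [55.7, 2.7, 91.6], [56.4, 5.9, 93.0]]
wrist3 blue 2870 [[-6.8, -3.0, 236.3], [11.6, 3.8, 264.0], [21.1, 10.3, 265.5]]
fan 3548 [[11.6, -12.8, 150.1], [19.8, -8.0, 213.7], [36.1, 4.4, 230.2], [45.3, 14.0, 231.1], [49.8, 15.9, 231.7]]
20 388 [-12.3   4.2  15.8] 230.4
24 308 [-13.1   6.8  15.9] 230.3
28 349 [-13.1   5.8  15.9] 230.1
32 305 [-7.5  7.2 15.8] 230.5
36 420 [-8.   3.4 15.4] 230.5
40 444 [-8.4  3.9 15.4] 230.5
44 368 [-8.3  3.4 15.5] 224.6
48 27 [-3.4  2.9 11.3] 215.2
white 187 [[22.7, -13.3, 215.4], [26.7, -10.8, 228.6], [45.0, -0.8, 231.1]]
scene3 clip [315 205   9  11  40] [[47.9, -2.0, 56.8], [50.8, 1.3, 61.2], [53.7, 3.7, 67.0], [54.8, 5.7, 80.4], [56.5, 7.0, 90.2]]
scene3 clip [297 237  16  17 123] [[-58.2, -6.5, 41.2], [-56.4, -2.7, 51.9], [-55.6, 1.0, 65.3], [-54.6, 4.8, 78.6], [-50.3, 7.1, 90.1]]
scene3 blue 283 [[-47.6, -5.0, 149.4], [-20.8, 5.7, 250.3], [35.8, 16.9, 268.9]]
fan 867 [[-51.8, -7.9, 142.5], [-47.7, -3.7, 149.8], [-44.4, 11.8, 188.9], [33.5, 16.8, 229.2], [43
[... 497 characters left out ...]
 21.7, 90.2]]
side3 clip [304 249  10  17  66] [[47.7, -6.3, 42.4], [55.1, -1.4, 55.2], [56.6, 3.3, 68.6], [57.6, 7.1, 79.8], [59.1, 10.1, 92.4]]
side3 blue 116 [[-37.2, -0.9, 174.2], [17.5, 10.6, 245.7], [46.0, 19.6, 266.2]]
fan 1037 [[-46.7, -6.4, 141.1], [-38.1, 1.6, 148.9], [4.2, 14.8, 184.5], [44.2, 19.4, 225.3], [47.6, 22.6, 231.7]]
137 105 [-46.    0.   43.1] [-4.2 16.5 22.7]
149 146 [-45.8  -3.3  46.8] [-5.2 14.8 22.4]
161 133 [-45.9   9.2  46. ] [-6.3 11.8 21.2]
173 138 [-46.6   4.4  45.8] [-5.5 13.9 22.6]
185 129 [-46.2   5.5  46.4] [-5.1 13.9 20.4]
197 134 [-46.4   0.9  47.5] [-6.3 12.  21.4]
209 105 [-48.9  25.4  50.3] [-5.  16.  22.4]
221 147 [-46.5   7.1  46.3] [-7.1 16.9 23. ]
```

Fan vs bracket: y' is off by 4 mm, x is within 1 mm, and the tilt is fine. I'll correct y and descend to just above the mouth.

Emit:
{"name": "drive_tool", "arguments": {"commands": [{"translation":[0,0.004,0.0],"delta_rot":[0,0,0],"grip":0.005},{"translation":[0,0.004,0.015],"delta_rot":[0,0,0],"grip":0.005},{"translation":[0,0.004,0.03],"delta_rot":[0,0,0],"grip":0.005},{"translation":[0,0.004,0.045],"delta_rot":[0,0,0],"grip":0.005},{"translation":[0,0.004,0.055],"delta_rot":[0,0,0],"grip":0.005},{"translation":[0,0.004,0.062],"delta_rot":[0,0,0],"grip":0.005},{"translation":[0,0.004,0.062],"delta_rot":[0,0,0],"grip":0.005},{"translation":[0,0.004,0.062],"delta_rot":[0,0,0],"grip":0.005},{"translation":[0,0.004,0.062],"delta_rot":[0,0,0],"grip":0.005},{"translation":[0,0.004,0.062],"delta_rot":[0,0,0],"grip":0.005}]}}

```text
t: 8.98
tcp_pos: [0.5349, 0.1439, 0.1793]
eef_rot: [-0.118, 3.012, -0.806]
ft_force: [0.7, 0.3, -1.4]
width: 0.0137
```

Run:
```python
from m import *
p=F+B[:,2]*.0967
for n in ['wrist','scene','side']:
    im,d,P,W,K,D=cam(n); save(n+'4',im); np.savez(n+'4.npz',im=im,P=P,W=W,K=K,D=D)
rel(p,Rt)
for n in ['wrist4','scene4','side4']:
    im,b,hsv=meas(n); x,y,zz=[b[...,i] for i in range(3)]
    m=(abs(x)<60)&(abs(y)<25)&(zz>100)&(zz<175)
    q=b[m]; print('fan',len(q),np.percentile(q,[1,10,50,90,99],0).round(1).tolist())
    for lo in range(100,175,12):
            t=q[(q[:,2]>lo)&(q[:,2]<lo+12)]
            if len(t): print(lo,len(t),np.percentile(t[:,0],[1,50,99]).round(1),np.percentile(t[:,1],[1,50,99]).round(1))
a=cv2.imread('pics/wrist4.png')[130:330,240:440]; b=cv2.imread('pics/scene4.png')[140:290,230:380]
cv2.imwrite('pics/c4.png',np.hstack([cv2.resize(a,(400,400)),cv2.resize(b,(400,400))]))
```

```text
t 9.13 trans [-0.0005, -0.0003, 0.0756] rot [0.02, 0.05, -0.02] F [-0.3  0.3 -1.9] w 0.0141
wrist4 clip [322 170  21  15 301] [[48.0, -7.1, 52.8], [50.4, -3.8, 83.3], [53.5, -0.3, 86.7], [55.7, 3.2, 91.4], [56.5, 6.1, 92.9]]
wrist4 blue 2864 [[-7.6, -7.2, 175.5], [10.9, -0.4, 203.3], [20.3, 6.1, 204.8]]
fan 3641 [[10.7, -17.1, 102.8], [17.8, -12.4, 153.5], [34.2, 0.1, 169.4], [44.3, 9.8, 170.5], [48.9, 11.7, 174.4]]
100 51 [44.  44.4 44.5] [-12.9   0.4  11.7]
112 22 [30.5 44.1 44.3] [-17.4 -11.   11.7]
124 37 [30.5 44.1 44.3] [-17.6 -11.5  11.7]
136 60 [30.4 44.1 44.4] [-17.4 -10.9  11.6]
148 491 [30.4 45.7 49.2] [-17.1  -1.4  11.1]
160 2846 [10.6 31.4 44.2] [-17.    0.6  11.6]
172 134 [10.6 19.9 34.3] [-15.8  -4.1  14.2]
scene4 clip [297 237  18  17 130] [[-58.0, -6.6, 40.9], [-56.5, -2.5, 54.1], [-55.6, 1.1, 68.3], [-54.1, 4.6, 82.2], [-49.9, 7.0, 92.9]]
scene4 blue 249 [[-48.3, -29.9, 108.7], [-20.8, 0.9, 195.7], [19.6, 31.1, 270.1]]
fan 672 [[-52.0, -12.2, 101.4], [-48.0, -8.6, 109.0], [-42.1, 6.3, 144.7], [34.1, 12.2, 171.0], [43.9, 12.8, 173.9]]
100 88 [-48.5 -45.2  40.9] [-11.
[... 392 characters left out ...]
, [-45.2, 11.1, 81.3], [-38.3, 24.6, 92.3]]
side4 clip [304 249  10  17  67] [[48.1, -10.9, 42.8], [55.1, -1.6, 57.0], [56.5, 2.6, 68.5], [57.2, 7.3, 81.2], [59.1, 11.0, 92.6]]
side4 blue 127 [[-37.8, -10.1, 109.7], [17.6, 5.2, 186.4], [45.5, 33.3, 286.5]]
fan 791 [[-46.5, -11.7, 100.2], [-38.9, -3.0, 107.2], [7.5, 9.6, 137.8], [44.2, 14.7, 169.5], [49.6, 17.3, 174.0]]
100 127 [-45.5   7.5  46.4] [-10.    6.6  18.6]
112 113 [-45.4   6.9  45.6] [-10.7   9.6  16.5]
124 138 [-46.    6.5  46.1] [-12.3   9.   17.1]
136 119 [-45.9   2.   48.1] [-10.7   8.5  15.6]
148 100 [-49.   24.5  50.8] [-7.6 11.2 17.5]
160 174 [-46.2  11.2  46.7] [-12.6  11.4  17.7]
172 20 [-32.1  11.8  33.8] [-9.5  7.6 15.2]
```

View pics/c4.png

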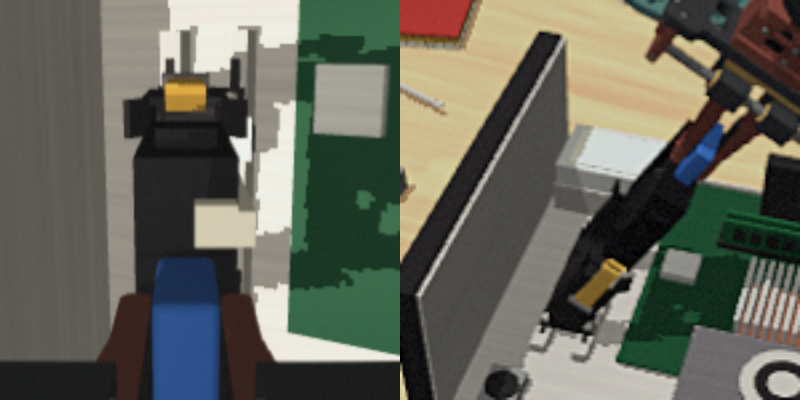

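The crops show the fan centred between the lips, with its end in line with the yellow clip (185,97). y' now agrees within 0.5 mm. I'll slide in gently and watch the force.

Emit:
{"name": "drive_tool", "arguments": {"commands": [{"translation":[0,0,0.006],"delta_rot":[0,0,0],"grip":0.005},{"translation":[0,0,0.011],"delta_rot":[0,0,0],"grip":0.005},{"translation":[0,0,0.015],"delta_rot":[0,0,0],"grip":0.005},{"translation":[0,0,0.018],"delta_rot":[0,0,0],"grip":0.005},{"translation":[0,0,0.021],"delta_rot":[0,0,0],"grip":0.005},{"translation":[0,0,0.021],"delta_rot":[0,0,0],"grip":0.005},{"translation":[0,0,0.021],"delta_rot":[0,0,0],"grip":0.005}]}}

```text
t: 9.72
tcp_pos: [0.5351, 0.1326, 0.1602]
eef_rot: [-0.118, 3.013, -0.808]
ft_force: [0.5, -0.2, -2.3]
width: 0.0138
```

Emit:
{"name": "drive_tool", "arguments": {"commands": [{"translation":[0,0,0.002],"delta_rot":[0,0,0],"grip":0.005},{"translation":[0,0,0.004],"delta_rot":[0,0,0],"grip":0.005},{"translation":[0,0,0.006],"delta_rot":[0,0,0],"grip":0.005},{"translation":[0,0,0.008],"delta_rot":[0,0,0],"grip":0.005},{"translation":[0,0,0.008],"delta_rot":[0,0,0],"grip":0.005},{"translation":[0,0,0.008],"delta_rot":[0,0,0],"grip":0.005}]}}

```text
t: 10.22
tcp_pos: [0.5354, 0.1288, 0.1534]
eef_rot: [-0.118, 3.013, -0.808]
ft_force: [0.7, 0.4, -2.5]
width: 0.0137
```

```bash
cat > f.py <<'E'
from m import *
p=F+B[:,2]*.0967; rel(p,Rt)
s=observe(); print('force in tool axes',(R.from_rotvec(s['eef_rot']).as_matrix().T@s['ft_force']).round(1),'torque',(R.from_rotvec(s['eef_rot']).as_matrix().T@s['torque']).round(2))
E
python3 f.py
```

```text
t 10.22 trans [-0.001, -0.0002, 0.0459] rot [-0.01, -0.02, -0.01] F [ 0.7  0.4 -2.5] w 0.0137
force in tool axes [-0.7  1.5  2. ] torque [-0.46  0.07 -0.01]
```

Inside the channels with no side load. On to about 20 mm.

Emit:
{"name": "drive_tool", "arguments": {"commands": [{"translation":[0,0,0.004],"delta_rot":[0,0,0],"grip":0.005},{"translation":[0,0,0.008],"delta_rot":[0,0,0],"grip":0.005},{"translation":[0,0,0.012],"delta_rot":[0,0,0],"grip":0.005},{"translation":[0,0,0.016],"delta_rot":[0,0,0],"grip":0.005},{"translation":[0,0,0.02],"delta_rot":[0,0,0],"grip":0.005},{"translation":[0,0,0.024],"delta_rot":[0,0,0],"grip":0.005},{"translation":[0,0,0.026],"delta_rot":[0,0,0],"grip":0.005},{"translation":[0,0,0.026],"delta_rot":[0,0,0],"grip":0.005},{"translation":[0,0,0.026],"delta_rot":[0,0,0],"grip":0.005}]}}

```text
t: 10.97
tcp_pos: [0.5365, 0.1158, 0.1308]
eef_rot: [-0.118, 3.013, -0.808]
ft_force: [0.9, -0.4, -1.7]
width: 0.0136
```

```bash
python3 f.py
```

```text
t 10.97 trans [-0.001, -0.0002, 0.0198] rot [-0.01, -0.03, -0.0] F [ 0.9 -0.4 -1.7] w 0.0136
force in tool axes [-0.9  0.4  1.7] torque [-0.47 -0.02 -0.05]
```

Free all the way. Now the clip region, in small steps.

Emit:
{"name": "drive_tool", "arguments": {"commands": [{"translation":[0,0,0.002],"delta_rot":[0,0,0],"grip":0.005},{"translation":[0,0,0.004],"delta_rot":[0,0,0],"grip":0.005},{"translation":[0,0,0.006],"delta_rot":[0,0,0],"grip":0.005},{"translation":[0,0,0.008],"delta_rot":[0,0,0],"grip":0.005},{"translation":[0,0,0.01],"delta_rot":[0,0,0],"grip":0.005},{"translation":[0,0,0.01],"delta_rot":[0,0,0],"grip":0.005}]}}

```text
t: 11.47
tcp_pos: [0.5371, 0.1114, 0.1229]
eef_rot: [-0.118, 3.012, -0.806]
ft_force: [-3.6, 4.3, 5.3]
width: 0.0138
```

```bash
python3 f.py
```

```text
t 11.47 trans [-0.0006, -0.0003, 0.0108] rot [0.03, 0.05, -0.04] F [-3.6  4.3  5.3] w 0.0138
force in tool axes [ 3.3  1.3 -6.8] torque [-0.44  0.46 -0.01]
```

Emit:
{"name": "drive_tool", "arguments": {"commands": [{"translation":[0,0,0.0015],"delta_rot":[0,0,0],"grip":0.005},{"translation":[0,0,0.003],"delta_rot":[0,0,0],"grip":0.005},{"translation":[0,0,0.0045],"delta_rot":[0,0,0],"grip":0.005},{"translation":[0,0,0.006],"delta_rot":[0,0,0],"grip":0.005},{"translation":[0,0,0.006],"delta_rot":[0,0,0],"grip":0.005}]}}

```text
t: 11.88
tcp_pos: [0.537, 0.1078, 0.1169]
eef_rot: [-0.118, 3.013, -0.808]
ft_force: [-2.8, 1.9, 2.8]
width: 0.0142
```

```bash
python3 f.py
```

```text
t 11.88 trans [-0.001, -0.0002, 0.0038] rot [-0.01, -0.02, -0.0] F [-2.8  1.9  2.8] w 0.0142
force in tool axes [ 2.7  0.5 -3.5] torque [-0.48  0.31  0.04]
```

Emit:
{"name": "drive_tool", "arguments": {"commands": [{"translation":[0,0,0.001],"delta_rot":[0,0,0],"grip":0.005},{"translation":[0,0,0.002],"delta_rot":[0,0,0],"grip":0.005},{"translation":[0,0,0.002],"delta_rot":[0,0,0],"grip":0.005}]}}

```text
t: 12.13
tcp_pos: [0.5371, 0.1068, 0.1151]
eef_rot: [-0.118, 3.013, -0.808]
ft_force: [-2.1, 2.2, 2.3]
width: 0.0141
```

```bash
python3 f.py
python3 - <<'E'
from m import *
for n in ['wrist','scene']:
    im,d,P,W,K,D=cam(n); save(n+'5',im); np.savez(n+'5.npz',im=im,P=P,W=W,K=K,D=D)
    im,b,hsv=meas(n+'5'); x,y,zz=[b[...,i] for i in range(3)]
    m=(x>25)&(x<44)&(abs(y)<11)&(zz>85)&(zz<110)&(hsv[...,2]<90); print('top',m.sum(),np.percentile(zz[m],[20,50,80]).round(1) if m.sum() else '')
a=cv2.imread('pics/wrist5.png')[130:330,240:440]; b=cv2.imread('pics/scene5.png')[160:270,250:360]
cv2.imwrite('pics/c5.png',np.hstack([cv2.resize(a,(400,400)),cv2.resize(b,(400,400))]))
E
```

```text
t 12.13 trans [-0.001, -0.0002, 0.0017] rot [-0.01, -0.03, -0.0] F [-2.1  2.2  2.3] w 0.0141
force in tool axes [ 1.9  0.9 -3.2] torque [-0.5   0.27  0.04]
wrist5 clip [318 176  30  19 554] [[49.6, -7.1, 79.5], [52.2, -4.0, 84.7], [55.0, -0.5, 88.7], [57.5, 3.1, 91.3], [58.9, 6.2, 92.7]]
wrist5 clip [321 383  24  13 292] [[-61.2, -6.9, 87.5], [-59.2, -3.5, 88.9], [-58.2, -0.1, 90.3], [-57.2, 3.2, 91.5], [-56.1, 6.1, 92.5]]
wrist5 blue 2826 [[-6.9, -7.1, 103.3], [11.4, -0.3, 129.2], [21.0, 6.2, 130.7]]
top 1451 [95.1 95.6 96.1]
scene5 clip [297 238  17  16 133] [[-61.7, -9.6, 42.6], [-59.7, -3.5, 54.9], [-58.5, 0.6, 69.5], [-56.9, 4.6, 81.4], [-46.1, 7.2, 91.7]]
scene5 blue 198 [[-32.1, -32.5, 101.4], [-16.1, 0.6, 129.4], [17.8, 33.1, 277.7]]
top 1 [96.9 96.9 96.9]
```

View pics/c5.png

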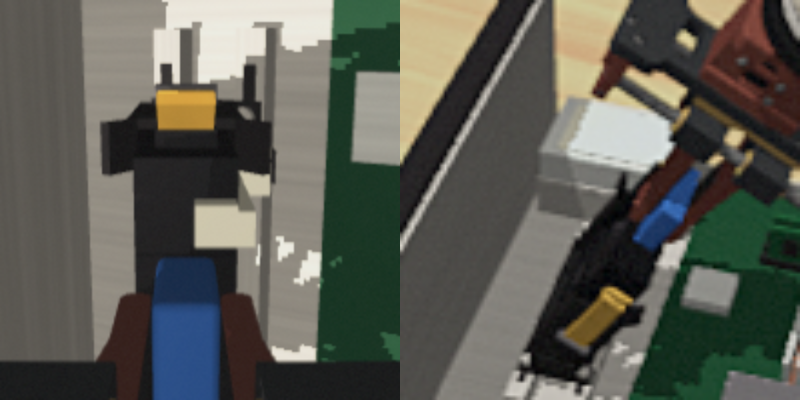

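Both clips are spread about 2.5–3 mm, and the fan's top reads z'≈95.6, so about 3.5 mm remain. I'll press on in 1 mm steps.

Emit:
{"name": "drive_tool", "arguments": {"commands": [{"translation":[0,0,0.001],"delta_rot":[0,0,0],"grip":0.005},{"translation":[0,0,0.002],"delta_rot":[0,0,0],"grip":0.005},{"translation":[0,0,0.002],"delta_rot":[0,0,0],"grip":0.005}]}}

```text
t: 12.48
tcp_pos: [0.5374, 0.1057, 0.1133]
eef_rot: [-0.118, 3.013, -0.808]
ft_force: [6.5, -4.3, -11.2]
width: 0.0135
```

```bash
python3 f.py
cat > g.py <<'E'
from m import *
n='wrist'; im,d,P,W,K,D=cam(n); np.savez('w.npz',im=im,P=P); save('wl',im)
im,b,hsv=meas('w'); x,y,zz=[b[...,i] for i in range(3)]
m=(x>25)&(x<44)&(abs(y)<11)&(zz>85)&(zz<110)&(hsv[...,2]<90); print('top',m.sum(),np.percentile(zz[m],[20,50,80]).round(1))
E
python3 g.py
```

```text
t 12.48 trans [-0.0008, -0.0002, -0.0004] rot [-0.01, -0.0, 0.0] F [  6.5  -4.3 -11.2] w 0.0135
force in tool axes [-6.2  1.5 12.1] torque [-0.48 -1.15  0.04]
w clip [318 176  30  20 586] [[49.0, -7.1, 75.3], [52.2, -4.0, 84.1], [55.0, -0.7, 88.3], [57.2, 3.1, 91.2], [58.4, 6.2, 92.8]]
w clip [321 383  24   6 144] [[-55.9, -6.7, 90.1], [-54.4, -3.6, 91.0], [-53.7, -0.4, 91.7], [-53.2, 2.8, 92.1], [-52.3, 5.9, 92.8]]
w blue 2788 [[-7.0, -7.1, 102.9], [10.9, -0.2, 127.0], [20.8, 6.2, 128.5]]
top 1445 [93.  93.5 94.1]
```

The minus clip has snapped over its catch. The plus clip hasn't, so I'll press a bit more.

Emit:
{"name": "drive_tool", "arguments": {"commands": [{"translation":[0,0,0.001],"delta_rot":[0,0,0],"grip":0.005},{"translation":[0,0,0.002],"delta_rot":[0,0,0],"grip":0.005},{"translation":[0,0,0.002],"delta_rot":[0,0,0],"grip":0.005}]}}

```text
t: 12.78
tcp_pos: [0.5374, 0.1048, 0.1118]
eef_rot: [-0.118, 3.013, -0.808]
ft_force: [0.9, -0.2, -2.3]
width: 0.0139
```

```bash
python3 f.py; python3 g.py
```

```text
t 12.78 trans [-0.0009, -0.0002, -0.0021] rot [-0.01, -0.02, -0.01] F [ 0.9 -0.2 -2.3] w 0.0139
force in tool axes [-0.8  0.9  2.1] torque [-0.46  0.07 -0.02]
w clip [318 177  31  24 691] [[46.5, -7.1, 49.2], [50.4, -3.9, 82.9], [53.6, -0.7, 87.2], [56.2, 3.1, 91.1], [56.9, 6.1, 92.7]]
w clip [321 383  25   9 216] [[-56.8, -6.7, 89.3], [-54.5, -3.9, 90.5], [-53.6, -0.6, 91.1], [-52.9, 2.7, 91.9], [-52.1, 5.9, 93.1]]
w blue 2765 [[-7.0, -7.0, 103.2], [10.7, -0.2, 125.4], [20.9, 6.2, 126.8]]
top 1449 [91.4 91.9 92.4]
```

Both clips are back at rest (outer edges ±56.9) and the fan's top is at z' = 91.9, so it's on the floor. Time to release and withdraw.

Emit:
{"name": "drive_tool", "arguments": {"commands": [{"translation":[0,0,0],"delta_rot":[0,0,0],"grip":0.04},{"translation":[0,0,0],"delta_rot":[0,0,0],"grip":0.04},{"translation":[0,0,0],"delta_rot":[0,0,0],"grip":0.04},{"translation":[0,0,0],"delta_rot":[0,0,0],"grip":0.04},{"translation":[0,0,-0.01],"delta_rot":[0,0,0],"grip":0.04},{"translation":[0,0,-0.03],"delta_rot":[0,0,0],"grip":0.04},{"translation":[0,0,-0.06],"delta_rot":[0,0,0],"grip":0.04},{"translation":[0,0,-0.09],"delta_rot":[0,0,0],"grip":0.04},{"translation":[0,0,-0.12],"delta_rot":[0,0,0],"grip":0.04},{"translation":[0,0,-0.13],"delta_rot":[0,0,0],"grip":0.04},{"translation":[0,0,-0.13],"delta_rot":[0,0,0],"grip":0.04},{"translation":[0,0,-0.13],"delta_rot":[0,0,0],"grip":0.04}]}}

```text
t: 13.83
tcp_pos: [0.5322, 0.1698, 0.2244]
eef_rot: [-0.119, 3.012, -0.807]
ft_force: [0.6, -0.5, -0.6]
width: 0.0399
```

```bash
python3 f.py; python3 g.py
python3 - <<'E'
from h import *
from m import *
im,d,P,W,K,D=cam('scene'); save('s6',im); np.savez('s6.npz',im=im,P=P); meas('s6')
b=cv2.imread('pics/s6.png')[140:290,120:370]; a=cv2.imread('pics/wl.png')[100:340,190:430]
cv2.imwrite('pics/c6.png',np.hstack([cv2.resize(a,(300,300)),cv2.resize(b,(500,300))]))
E
```

```text
t 13.83 trans [-0.0009, -0.0004, 0.128] rot [0.01, 0.03, 0.01] F [ 0.6 -0.5 -0.6] w 0.0399
force in tool axes [-0.6 -0.2  0.8] torque [-0.2  -0.02 -0.01]
w clip [324 168  17  13 215] [[47.7, -6.8, 43.8], [50.7, -3.6, 83.2], [53.4, -0.2, 88.6], [55.8, 3.2, 91.4], [56.4, 6.4, 92.9]]
w clip [325 288  15  10 145] [[-55.8, -6.4, 85.0], [-53.4, -2.8, 87.2], [-52.0, -0.1, 89.6], [-50.6, 3.5, 91.4], [-49.5, 6.3, 92.5]]
w blue 1079 [[-21.1, -10.2, 104.6], [2.4, -3.3, 125.4], [21.3, 3.0, 126.9]]
top 464 [91.2 91.7 92.3]
s6 clip [297 237  18  17 151] [[-57.3, -9.2, 42.5], [-56.2, -3.7, 55.5], [-55.3, 0.7, 68.1], [-53.7, 4.7, 81.7], [-47.4, 7.1, 92.8]]
s6 blue 191 [[-23.4, -19.0, 101.2], [-7.5, -0.7, 124.4], [18.4, 4.5, 265.2]]
```

View pics/c6.png

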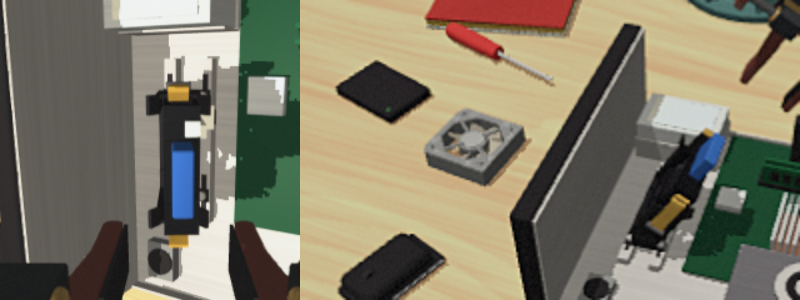

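Both views show the fan seated with the clips over it and nothing else disturbed. The handle shifted about 3 mm rearward on release because of the guide play, so I'll check the tilt margin before handing in.

Run:
```python
from m import *
z=np.load('w.npz'); im=z['im']; b=(z['P']-F)@B*1000
hsv=cv2.cvtColor(im,cv2.COLOR_RGB2HSV); h,s,v=[hsv[...,i] for i in range(3)]; x,y,zz=[b[...,i] for i in range(3)]
bl=(h>100)&(h<130)&(s>120)&(abs(x)<30)&(abs(y)<20)&(zz>95)
for lo in range(96,130,5):
    t=b[bl&(zz>lo)&(zz<lo+5)]; 
    if len(t)>5: print(lo,len(t),np.percentile(t[:,1],[2,50,98]).round(1))
def plane(m,name):
    q=b[m]
    for _ in range(4):
        A=np.c_[q[:,:2],np.ones(len(q))]; c=np.linalg.lstsq(A,q[:,2],rcond=None)[0]; r=q[:,2]-A@c; q=q[abs(r)<1.5]
    print(name,len(q),'lean extra deg (about x, + = rearward)',np.degrees(np.arctan(c[1])).round(2),'roll',np.degrees(np.arctan(c[0])).round(2),'z0',c[2].round(2))
plane(bl&(zz>124),'handle top')
fr=(abs(x)<45)&(y>-17)&(y<11)&(zz>88)&(zz<96)&(v<90)&~bl
plane(fr,'frame top')
q=b[fr]; print(np.percentile(q,[1,50,99],0).round(1).tolist())
t=b[bl&(zz>124)]; print(cv2.minAreaRect(t[:,:2].astype(np.float32)))
```

```text
96 24 [-8.9  0.3  4.1]
101 25 [-8.7  0.7  4. ]
106 22 [-7.8  0.2  3.9]
111 18 [-9.3 -3.7  2.7]
116 19 [-8.9 -2.5  2.6]
121 760 [-10.3  -4.    2.9]
126 232 [-9.3 -3.2  2.4]
handle top 918 lean extra deg (about x, + = rearward) 0.92 roll -0.11 z0 125.55
frame top 1570 lean extra deg (about x, + = rearward) 1.24 roll 0.05 z0 91.71
[[-44.2, -15.1, 90.0], [9.7, 0.7, 91.7], [44.4, 9.6, 93.5]]
((-0.6415328979492188, -3.708198070526123), (13.349994659423828, 43.25050735473633), 89.95938873291016)
```

Tilt is about 31.3° (0.546 rad, limit 0.585), underside about 0.3 mm off the floor line, yaw and roll under 0.2°. Handing in.

```bash
python3 -c "
from workcell import robot; print(robot.hand_in())"
```

```text
the job is handed in; nothing more can be done
None
```

I slid the new fan into the leaning bracket by its blue handle, white strip to the socket end, until both clips snapped back. I then let go, backed the gripper clear and handed the job in at about 14 s. No verdict was reported.

- **Seating:** the fan's top read z' ≈ 91.7, against 92 when home, so it is on the floor. Both clips read back at their rest positions in the wrist camera. The underside worked out within about 1 mm of the bracket's line, and yaw and roll were under 0.2°.
- **Force:** the wrist readings I took between moves stayed at about 14 N or less. I had no direct reading of the force between fan and computer.
- **Tilt:** when released, the fan settled about 1.3° further back in the play of the guides. Its tilt is about 31.3° (0.546 rad, limit 0.585), so it passes with a smaller margin.
- **Camera disagreement:** the cameras differed by 1–2 mm on sideways alignment before insertion. The fan still went in without noticeable side force until the clips took hold.
- **Other things:** the old fan, disk, mouse and screwdriver look undisturbed in the last scene picture. I did not measure them or look at the mug again, but the arm went nowhere near it.

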